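# Sort the spectacle slide cases at the packing table

### The job

Sort the four wooden slide cases by their drawers: the two that are fully shut are sold, so lay each in the middle of the cardboard shipping tray of its length (long case in the long tray, short in the short); the two with the drawer pulled out are for show, so lay each on the wooden display board of its length, lengthwise between the rails with the sleeve wholly on the board. Each lies flat on its underside, upright, and the pulled-out drawers must stay out as they are.

Things in the scene. Friction and masses are not known exactly. Their poses are not given: they have to be found in the camera images.
- shut_long_center (a point): the long wooden slide case whose drawer is fully home (nothing sticks out of its ends; the drawer is latched): sleeve 125 mm long, 46 mm wide, 42 mm high; this point is the centre of the sleeve, 21 mm above its underside; x runs along its length, z is up. All four cases weigh 0.06 to 0.25 kg. Grasp it across its 46 mm width.
- shut_short_center (a point): the short wooden slide case whose drawer is fully home: sleeve 80 mm long, 46 mm wide, 42 mm high; this point is the centre of the sleeve, 21 mm above its underside; x runs along its length, z is up. Otherwise like the long one.
- open_long_center (a point): the long wooden slide case with its drawer pulled out 30 to 38 mm at the +x end: sleeve 125 mm long, 46 mm wide, 42 mm high; this point is the centre of the sleeve, 21 mm above its underside; x runs along its length, z is up (the drawer, 36 mm wide and reaching from 5 to 33 mm above the case's underside, sticks out beyond the sleeve). Grasp the sleeve across its width.
- open_short_center (a point): the short wooden slide case with its drawer pulled out 30 to 38 mm at the +x end: sleeve 80 mm long, 46 mm wide, 42 mm high; this point is the centre of the sleeve, 21 mm above its underside; x runs along its length, z is up. Otherwise like the long open one.
- open_long_drawer (a joint): how far the drawer of the long open case is pulled out, in m: 0 is fully home, 0.045 the stop. It slides against about 2.5 N of friction and stays where it is left.
- open_short_drawer (a joint): the same for the short open case
- carton_long_floor (a point): the longer of two low cardboard shipping trays, fixed to the table, with a wall all round: inside 149 mm long (its x) and 70 mm wide (its y), walls 4 mm thick standing 8 mm above the inner floor. This point is the centre of the inner floor, 6 mm above the table; z is up. For the long shut case, lying lengthwise in the middle.
- carton_short_floor (a point): the shorter cardboard shipping tray: inside 104 mm long and 70 mm wide, otherwise as the longer one. For the short shut case.
- board_long_floor (a point): the longer of two dark wooden display boards, fixed to the table: 165 mm long (its x), with a rail 8 mm high and 6 mm thick along each long side, 70 mm between the rails (its y), and open at both ends. This point is the centre of its floor, 6 mm above the table; z is up. For the long open case: the sleeve lies lengthwise between the rails and wholly on the board, the drawer pointing to either end, where it may overhang.
- board_short_floor (a point): the shorter dark wooden display board: 120 mm long, otherwise as the longer one. For the short open case.
There are look-alikes about, which are no part of the job. What is shaped like the part that bears open_long_center but turquoise is not meant. What is shaped like the part that bears open_short_center but blue is not meant.

How it is judged (in metres and radians):
At the end, for the whole second after the job is handed in: Shut cases in the cardboard tray, open ones on the board, of their length: centre within 15 mm of the middle (25 mm along a board), lengthwise within 15 degrees, flat on the floor within 4 mm, upright, released, at rest; open drawers still out by over 20 mm (x of shut_long_center in the frame of carton_long_floor between -0.015 and 0.015 m and y of shut_long_center in the frame of carton_long_floor between -0.015 and 0.015 m and z of shut_long_center in the frame of carton_long_floor between 0.017 and 0.025 m and angle between the x axis of shut_long_center and the x axis of carton_long_floor, either way round below 0.26 rad and angle between each of shut_long_center, shut_short_center, open_long_center, open_short_center's own z axis and vertical below 0.1 rad and linear speed of each of shut_long, shut_short, open_long, open_short below 0.02 m/s and x of shut_short_center in the frame of carton_short_floor between -0.015 and 0.015 m and y of shut_short_center in the frame of carton_short_floor between -0.015 and 0.015 m and z of shut_short_center in the frame of carton_short_floor between 0.017 and 0.025 m and angle between the x axis of shut_short_center and the x axis of carton_short_floor, either way round below 0.26 rad and x of open_long_center in the frame of board_long_floor between -0.025 and 0.025 m and y of open_long_center in the frame of board_long_floor between -0.015 and 0.015 m and z of open_long_center in the frame of board_long_floor between 0.017 and 0.025 m and angle between the x axis of open_long_center and the x axis of board_long_floor, either way round below 0.26 rad and x of open_short_center in the frame of board_short_floor between -0.025 and 0.025 m and y of open_short_center in the frame of board_short_floor between -0.015 and 0.015 m and z of open_short_center in the frame of board_short_floor between 0.017 and 0.025 m and angle between the x axis of open_short_center and the x axis of board_short_floor, either way round below 0.26 rad and value of joint each of open_long_drawer, open_short_drawer above 0.02 m); the robot touches nothing.
It also fails if it takes over 136 s, if anything falls off the work surface, if the arm or the gripper's body presses on something with over 40 N, if the wrist force passes 120 N, or if a joint passes its speed limit or range.

### The arm

A 6-joint arm with a two-finger parallel gripper is mounted at the origin on the work surface. World frame = base frame: x ahead of the robot, y to its left, z up, the work surface at z = 0. Lengths are in mm, angles in rad, forces in N, time in s.
With the tool pointing down it reaches from about 275 to 750 mm from the base axis. Payload 10.2 kg.
Tool frame: the origin (TCP) lies on the mounting face of the last link; the fingertips stand 166 mm ahead of it and the grasp point (between the pads) lies 147 mm ahead of it; z points along the fingers, x is the direction in which the jaws open and shut, and the axes are right-handed (so a half turn about z gives the same grasp; the last joint's range is limited). The gripper opens to 88 mm and grips with 3 to 60 N. Pads are 18 mm wide; open, the fingers measure 123 mm over their backs; the gripper's body (75 mm by 187 mm) begins 45 mm behind the grasp point.
Start: joints at [1.069, 0.313, 1.498, -0, 1.331, -0.223], TCP at [144.494, 504.731, 404.72] pointing down, gripper open.
Joint ranges: [-2.94, 2.94], [-0.97, 2.17], [0.19, 2.56], [-1.23, 4.37], [0.02, 3.11], [-2.88, 2.88]. Speed limits (rad/s): [2.39, 2.39, 3.01, 3.14, 3.14, 3.14].

### API

Orientations are given as [roll, pitch, yaw] about the fixed x, y, z axes, in that order (R = Rz(yaw) Ry(pitch) Rx(roll)).
In Python, from station import r gives the robot as it stands. The module is installed in compiled form; this text tells all that it offers.
- The arm moves only by the shell command python3 -m creep 'ROWS' [FORCE]. ROWS is JSON, a list of rows, each an object with "hand": the opening in per cent of the stroke, from 0 (shut) to 100 (fully open); "dp": the shift along the world's x, y, z in cm, a list of three; "spin": the turn about the world's z in rad. A call has exactly 5 rows; each row shifts and turns the commanded pose from where the row before left it; what a row does not reach is not made up. A row lasts 1/12 s, in which the tool goes at most 41.7 mm and 7.16 degrees, less where a joint would pass 70% of its speed; a pose out of reach is approached as far as the arm can. A call with a gripper value outside its range is refused whole. The fingers move at their own pace and stop on an object; FORCE is the grip in N (left out, the last holds). Time passes only in rows, so rows that do not move let the fingers close, or fill a call up. It gives the time, the measured TCP pose, the force and the opening at its end, in the units of the state.
- r.sense(): the state, without advancing time (a new reading comes with each control period).
- r.snapshot(name): name is "scene" or "top" or "wrist"; returns a dict with "color" (420x560x3 uint8, red, green, blue), "fx", "fy", "cx", "cy" (pixels), "view" (4x4, takes a point from world to camera coordinates). Camera axes: x right, y down, z forward; pixel columns grow to the right and rows downward; lengths in mm; the calibration is good to about 2 mm. The wrist camera is an equidistant fisheye: a pixel r from the principal point sees the ray r / f radians off the axis. A picture is of the moment at which its call begins. There is no depth.
- r.hand_in(): hands the job in, once; it reports no verdict.
The state is a dict: "clock": time; "q": joint angles; "joint_vel": joint speeds; "joint_torque": joint torques, N m; "tcp_pos": TCP position; "eef_rot": TCP orientation; "force": force on the tool from outside, world axes, zero at the start; "wrist_torque": the same for the moment, N m; "width": opening from 0.0 (shut) to 1.0 (fully open).
Only numpy, scipy, OpenCV 4.12 (cv2) and the standard library are available. Lean on these libraries where they do the work, as an engineer would, in place of code of your own. Each camera call takes 0.05 s, during which the arm holds its last target. There are 200 camera calls.

## Working session

There is one attempt and no reset: what is moved stays moved. The work goes in short steps, Python scripts to look and compute and a shell command to move; the robot and the scene stay as the last step left them, time stands still between calls to the robot, and variables do not carry over. Pictures are saved under pics/ and viewed, about 12 in all and at most 16, crops included, and the job is handed in when it is done.

```bash
mkdir -p pics; python3 - <<'E'
from station import r
import cv2,json,numpy as np
for n in("scene","top"):
    s=r.snapshot(n); cv2.imwrite(f"pics/{n}0.png",s["color"][:,:,::-1])
    print(n,s["fx"],s["fy"],s["cx"],s["cy"],np.round(s["view"],4).tolist())
print(r.sense())
E
```

```text
scene 509.10820893296534 509.10820893296534 278.7381019193895 214.50512289714075 [[-0.3125, 0.9499, 0.0009, 159.1609], [0.7296, 0.2406, -0.6402, -375.6855], [-0.6083, -0.1994, -0.7682, 1589.9592], [0.0, 0.0, 0.0, 1.0]]
top 393.9672458422905 393.9672458422905 279.6547873434066 209.72585447991258 [[-0.0141, -0.9999, -0.0012, 26.3199], [-0.9967, 0.0142, -0.0804, 537.4984], [0.0804, 0.0, -0.9968, 991.2305], [0.0, 0.0, 0.0, 1.0]]
{'clock': 0.1, 'q': array([ 1.06854669e+00,  3.13391554e-01,  1.49832363e+00, -6.71001644e-06,
        1.33103285e+00, -2.23398479e-01]), 'joint_vel': array([ 0.00135064, -0.00292445, -0.00265845, -0.00128952, -0.00020966,
       -0.00101655]), 'joint_torque': array([ 4.61127478e-03, -4.02810037e+01, -2.52645403e+01,  6.96621370e-02,
        3.41800705e-02, -3.42516466e-05]), 'tcp_pos': array([144.50429031, 504.69144356, 404.23358045]), 'eef_rot': array([-3.14134304e+00,  1.12811588e-03,  1.29194691e+00]), 'force': array([-0.33498269, -0.363228  , -0.50871322]), 'wrist_torque': array([ 0.02458076,  0.05417817, -0.0100227 ]), 'width': 0.9981146280208255}
```

View pics/top0.png

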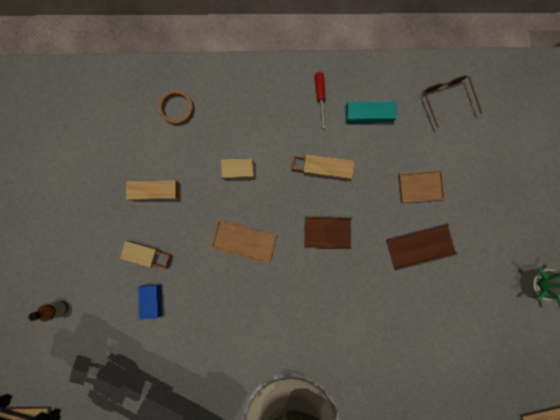

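View pics/scene0.png

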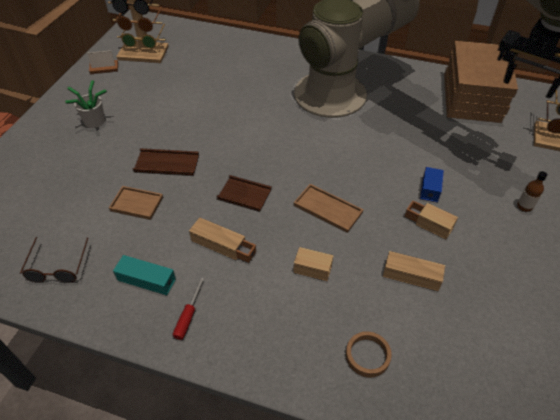

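Top view: long cases are at (151,190), with no drawer visible, and (329,167), with its drawer out to the left at (299,164). Short cases are at (237,168), shut, and (138,255), with its drawer out to the right at (162,260). Look-alikes are turquoise at (371,112) and blue at (149,301), plus the wooden items at the picture's corners. Trays are at (244,241) long and (421,187) short; boards at (421,247) long and (328,232) short.

```bash
cat > h.py <<'E'
from station import r
import cv2,numpy as np
def ray(s,px,z):
    V=np.array(s["view"]);R,t=V[:3,:3],V[:3,3];C=-R.T@t
    d=R.T@np.array([(px[0]-s["cx"])/s["fx"],(px[1]-s["cy"])/s["fy"],1]);return (C+d*(z-C[2])/d[2])[:2]
def proj(s,P):
    p=np.array(s["view"])[:3]@np.append(P,1);return s["fx"]*p[0]/p[2]+s["cx"],s["fy"]*p[1]/p[2]+s["cy"]
def rect(s,mask,at,z):
    n,l,_,_=cv2.connectedComponentsWithStats(mask.astype(np.uint8))
    k=l[at[1],at[0]]
    if k==0: return None
    c=max(cv2.findContours((l==k).astype(np.uint8),0,1)[0],key=cv2.contourArea)
    # contour in world mm on plane z
    w=np.float32([ray(s,p[0],z) for p in c]);(x,y),(a,b),_=q=cv2.minAreaRect(w)
    P=cv2.boxPoints(q);e=P[1]-P[0];f=P[2]-P[1];e=e if np.hypot(*e)>np.hypot(*f) else f
    return x,y,max(a,b),min(a,b),np.degrees(np.arctan2(e[1],e[0]))%180,P
E
cat > m.py <<'E'
from h import *
s=r.snapshot("top");I=s["color"];H=cv2.cvtColor(I,cv2.COLOR_RGB2HSV)
print(*[(n,H[y-1:y+2,x-1:x+2].mean((0,1)).round()) for n,x,y in[("c",151,187),("side",150,198),("tray",244,241),("board",421,247),("table",200,220),("drw",299,164)]],sep="\n")
case=(H[...,1]>90)&(H[...,2]>125)&(H[...,0]<30)
wood=(H[...,1]>90)&(H[...,0]<30)
B=cv2.resize(I,None,fx=3,fy=3)
T=dict(SL=(151,188,42,case),SS=(237,167,42,case),OL=(329,166,42,case),OS=(138,253,42,case),CL=(244,241,14,wood),CS=(421,187,14,wood),BL=(421,247,14,wood),BS=(328,232,14,wood))
for k,(u,v,z,m) in T.items():
    q=rect(s,m,(u,v),z)
    if not q: print(k,None);continue
    print(k,np.round(q[:5],1));
    pp=np.array([proj(s,(*p,z)) for p in q[5]]);cv2.polylines(B,[np.int32(pp*3+1)],True,(0,255,255),1)
cv2.imwrite("pics/m0.png",B[80*3:280*3,100*3:366*3,::-1])
E
python3 m.py
```

```text
('c', array([ 17., 131., 148.]))
('side', array([ 17., 128., 108.]))
('tray', array([ 15., 140., 123.]))
('board', array([ 10., 173.,  66.]))
('table', array([23., 25., 93.]))
('drw', array([17., 21., 90.]))
SL [592.2 346.1 122.5  43.3  89.2]
SS [645.4 126.9  79.1  43.7  89.2]
OL [ 646.8 -107.2  123.2   44.4   81. ]
OS [430.8 376.7  77.9  44.   73.4]
CL [459.3 113.1 157.4  77.9  74.1]
CS [ 594.6 -351.4  114.8   78.9   93.6]
BL [ 438.3 -343.8  164.5   80.8  103.7]
BS [ 479.  -103.7  117.3   80.4   87.7]
```

View pics/m0.png

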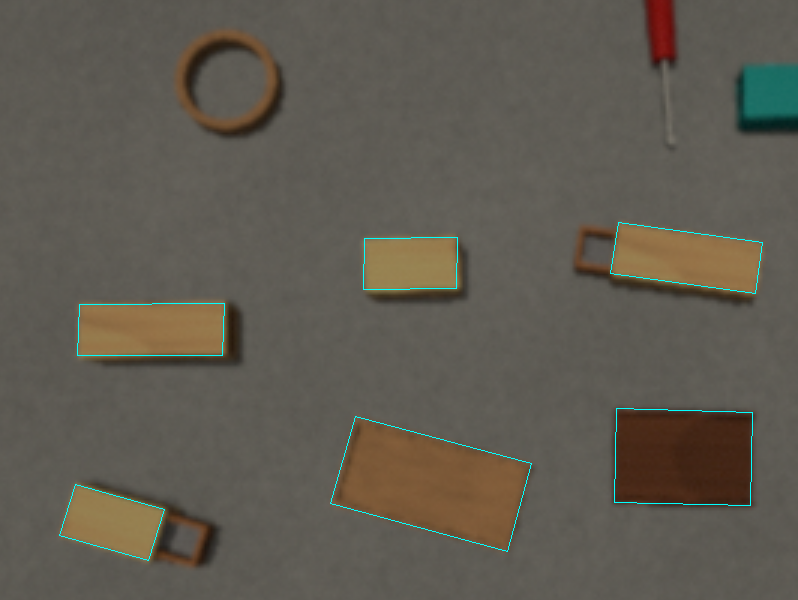

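The choice holds up. The crop shows SL and SS with nothing protruding, OL's drawer out to the left (toward +y) and OS's drawer out to the right (toward −y), and the outlines sit tightly on the top faces. I'll start with the open short case and hover over it.

```bash
python3 -m creep '[{"hand":85,"dp":[1.9,-0.85,-0.9],"spin":-0.105},{"hand":85,"dp":[1.9,-0.85,-0.9],"spin":-0.105},{"hand":85,"dp":[1.9,-0.85,-0.9],"spin":-0.105},{"hand":85,"dp":[1.9,-0.85,-0.9],"spin":-0.105},{"hand":85,"dp":[1.9,-0.85,-0.9],"spin":-0.105}]' 25
python3 -m creep '[{"hand":85,"dp":[1.9,-0.85,-0.9],"spin":-0.105},{"hand":85,"dp":[1.9,-0.85,-0.9],"spin":-0.105},{"hand":85,"dp":[1.9,-0.85,-0.9],"spin":-0.105},{"hand":85,"dp":[1.9,-0.85,-0.9],"spin":-0.105},{"hand":85,"dp":[1.9,-0.85,-0.9],"spin":-0.105}]'
python3 -m creep '[{"hand":85,"dp":[1.9,-0.85,-0.9],"spin":-0.105},{"hand":85,"dp":[1.9,-0.85,-0.9],"spin":-0.105},{"hand":85,"dp":[1.9,-0.85,-0.9],"spin":-0.105},{"hand":85,"dp":[1.9,-0.85,-0.9],"spin":-0.105},{"hand":85,"dp":[1.9,-0.85,-0.9],"spin":-0.105}]'
python3 -m creep '[{"hand":85,"dp":[0,0,0],"spin":0},{"hand":85,"dp":[0,0,0],"spin":0},{"hand":85,"dp":[0,0,0],"spin":0},{"hand":85,"dp":[0,0,0],"spin":0},{"hand":85,"dp":[0,0,0],"spin":0}]'
python3 - <<'E'
from h import *
s=r.snapshot("wrist");cv2.imwrite("pics/w1.png",s["color"][:,:,::-1])
E
```

```text
clock: 0.57
tcp_pos: [240.3, 461.7, 359.1]
eef_rot: [3.142, 0.0, 0.762]
force: [0.2, -0.4, 0.5]
width: 0.85
clock: 0.98
tcp_pos: [335.4, 419.2, 314.1]
eef_rot: [3.141, 0.0, 0.237]
force: [0.1, -0.3, 0.9]
width: 0.847
clock: 1.4
tcp_pos: [430.4, 376.7, 269.0]
eef_rot: [3.141, 0.0, -0.288]
force: [0.2, 0.7, 0.5]
width: 0.846
clock: 1.82
tcp_pos: [428.8, 377.7, 270.2]
eef_rot: [-3.141, -0.0, -0.281]
force: [0.6, 0.4, 0.6]
width: 0.85
```

View pics/w1.png

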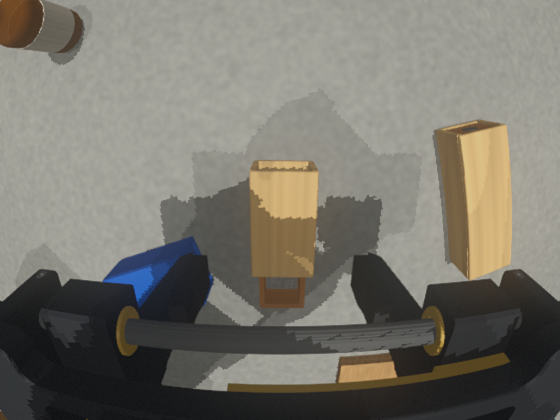

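The wrist view shows the open short case at (283,220), between the fingers, with its drawer at (282,292). Descend with a slightly narrower hand so it stays clear of the blue box.

```bash
python3 -m creep '[{"hand":75,"dp":[0.2,0,-2],"spin":-0.005},{"hand":75,"dp":[0,0,-2.5],"spin":0},{"hand":75,"dp":[0,0,-2.5],"spin":0},{"hand":75,"dp":[0,0,-1.5],"spin":0},{"hand":75,"dp":[0,0,-0.6],"spin":0}]'
python3 -m creep '[{"hand":75,"dp":[0,0,0],"spin":0},{"hand":75,"dp":[0,0,0],"spin":0},{"hand":40,"dp":[0,0,0],"spin":0},{"hand":40,"dp":[0,0,0],"spin":0},{"hand":40,"dp":[0,0,0],"spin":0}]' 25
python3 -m creep '[{"hand":40,"dp":[0,0,0],"spin":0},{"hand":40,"dp":[0,0,0],"spin":0},{"hand":40,"dp":[0,0,0],"spin":0},{"hand":40,"dp":[0,0,0],"spin":0},{"hand":40,"dp":[0,0,0],"spin":0}]'
python3 -m creep '[{"hand":40,"dp":[0,0,0.5],"spin":0},{"hand":40,"dp":[0,0,1],"spin":0},{"hand":40,"dp":[0,0,2],"spin":0},{"hand":40,"dp":[0,0,2],"spin":0},{"hand":40,"dp":[0,0,1.5],"spin":0}]'
python3 - <<'E'
from h import *
s=r.snapshot("wrist");cv2.imwrite("pics/w2.png",s["color"][:,:,::-1])
E
```

```text
clock: 2.28
tcp_pos: [430.7, 377.2, 176.7]
eef_rot: [3.139, 0.002, -0.287]
force: [-0.1, -0.5, 0.1]
width: 0.751
clock: 2.7
tcp_pos: [431.6, 377.3, 179.6]
eef_rot: [-3.141, -0.001, -0.288]
force: [-1.0, -0.2, 0.2]
width: 0.542
clock: 3.12
tcp_pos: [431.6, 377.4, 179.5]
eef_rot: [-3.141, -0.001, -0.288]
force: [-1.0, -0.1, 6.6]
width: 0.523
clock: 3.53
tcp_pos: [431.6, 377.3, 250.9]
eef_rot: [-3.141, -0.001, -0.288]
force: [1.2, 1.3, -0.7]
width: 0.521
```

View pics/w2.png

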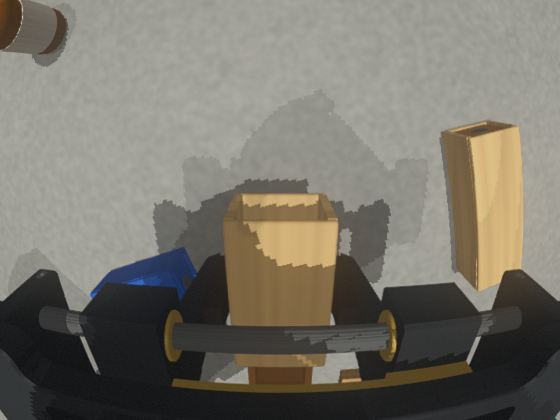

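The case is held level at (282,280) with its drawer still out. Carry it to the short board.

```bash
python3 -m creep '[{"hand":40,"dp":[0.3,-2.5,0.2],"spin":0.0165},{"hand":40,"dp":[0.3,-3.2,0],"spin":0.0165},{"hand":40,"dp":[0.3,-3.5,0],"spin":0.0165},{"hand":40,"dp":[0.3,-3.5,0],"spin":0.0165},{"hand":40,"dp":[0.3,-3.5,0],"spin":0.0165}]'
python3 -m creep '[{"hand":40,"dp":[0.3,-3.5,0],"spin":0.0165},{"hand":40,"dp":[0.3,-3.5,0],"spin":0.0165},{"hand":40,"dp":[0.3,-3.5,0],"spin":0.0165},{"hand":40,"dp":[0.3,-3.5,0],"spin":0.0165},{"hand":40,"dp":[0.3,-3.5,0],"spin":0.0165}]'
python3 -m creep '[{"hand":40,"dp":[0.3,-3.5,0],"spin":0.0165},{"hand":40,"dp":[0.3,-3.5,0],"spin":0.0165},{"hand":40,"dp":[0.3,-3.0,0],"spin":0.0165},{"hand":40,"dp":[0.4,-2.5,0],"spin":0.0165},{"hand":40,"dp":[0.4,-1.5,0],"spin":0.0165}]'
python3 -m creep '[{"hand":40,"dp":[0,0,0],"spin":0},{"hand":40,"dp":[0,0,0],"spin":0},{"hand":40,"dp":[0,0,0],"spin":0},{"hand":40,"dp":[0,0,0],"spin":0},{"hand":40,"dp":[0,0,0],"spin":0}]'
```

```text
clock: 4.0
tcp_pos: [446.1, 213.8, 250.7]
eef_rot: [3.142, -0.0, -0.204]
force: [1.5, -1.0, -1.4]
width: 0.523
clock: 4.42
tcp_pos: [461.2, 38.6, 250.8]
eef_rot: [3.142, -0.0, -0.122]
force: [1.1, 0.4, -2.0]
width: 0.516
clock: 4.83
tcp_pos: [478.4, -102.3, 250.8]
eef_rot: [3.141, -0.0, -0.042]
force: [-0.2, 0.1, -2.4]
width: 0.524
clock: 5.25
tcp_pos: [478.4, -98.9, 250.7]
eef_rot: [-3.141, 0.0, -0.039]
force: [0.2, 0.1, -0.6]
width: 0.521
```

```bash
python3 -m creep '[{"hand":40,"dp":[0.1,-0.4,-1],"spin":0},{"hand":40,"dp":[0,0,-2],"spin":0},{"hand":40,"dp":[0,0,-2],"spin":0},{"hand":40,"dp":[0,0,-1],"spin":0},{"hand":40,"dp":[0,0,-0.3],"spin":0}]'
python3 -m creep '[{"hand":40,"dp":[0,0,-0.2],"spin":0},{"hand":40,"dp":[0,0,0],"spin":0},{"hand":40,"dp":[0,0,0],"spin":0},{"hand":40,"dp":[0,0,0],"spin":0},{"hand":40,"dp":[0,0,0],"spin":0}]'
```

```text
clock: 5.67
tcp_pos: [479.1, -103.5, 185.8]
eef_rot: [-3.14, 0.003, -0.04]
force: [-0.1, 0.0, -1.9]
width: 0.522
clock: 6.08
tcp_pos: [479.7, -103.8, 186.2]
eef_rot: [3.141, -0.001, -0.04]
force: [0.0, -0.5, -1.2]
width: 0.527
```

```bash
python3 -m creep '[{"hand":40,"dp":[0,0,-0.1],"spin":0},{"hand":75,"dp":[0,0,0],"spin":0},{"hand":75,"dp":[0,0,0],"spin":0},{"hand":75,"dp":[0,0,0],"spin":0},{"hand":75,"dp":[0,0,1]}]' 2>&1 | tail -3
python3 -m creep '[{"hand":75,"dp":[0,0,0],"spin":0},{"hand":75,"dp":[0,0,1.5],"spin":0},{"hand":75,"dp":[0,0,2],"spin":0},{"hand":75,"dp":[0,0,2],"spin":0},{"hand":75,"dp":[0,0,1],"spin":0}]'
python3 -m creep '[{"hand":75,"dp":[3,0,0],"spin":-0.025},{"hand":75,"dp":[3.5,0,0],"spin":-0.025},{"hand":75,"dp":[3.5,-0.2,0],"spin":-0.025},{"hand":75,"dp":[3.5,-0.2,0],"spin":-0.025},{"hand":75,"dp":[2.5,0,0],"spin":-0.017}]'
python3 -m creep '[{"hand":80,"dp":[0.7,0,0],"spin":0},{"hand":80,"dp":[0,0,0],"spin":0},{"hand":80,"dp":[0,0,0],"spin":0},{"hand":80,"dp":[0,0,0],"spin":0},{"hand":80,"dp":[0,0,0],"spin":0}]'
sed -i 's/m0.png/m1.png/' m.py; python3 - <<'E'
from h import *
s=r.snapshot("top");cv2.imwrite("pics/t1.png",cv2.resize(s["color"][120:300,200:480],None,fx=2.5,fy=2.5)[:,:,::-1])
E
```

```text
schema error: expected keys hand, dp, spin
clock: 6.5
tcp_pos: [479.8, -103.9, 252.9]
eef_rot: [3.14, -0.003, -0.04]
force: [0.1, -0.8, 0.8]
width: 0.748
clock: 6.92
tcp_pos: [641.5, -107.8, 250.4]
eef_rot: [3.141, -0.001, -0.159]
force: [0.4, -0.6, -0.1]
width: 0.752
clock: 7.33
tcp_pos: [645.9, -107.8, 250.9]
eef_rot: [-3.142, 0.0, -0.158]
force: [0.3, 0.1, 0.6]
width: 0.802
```

View pics/t1.png

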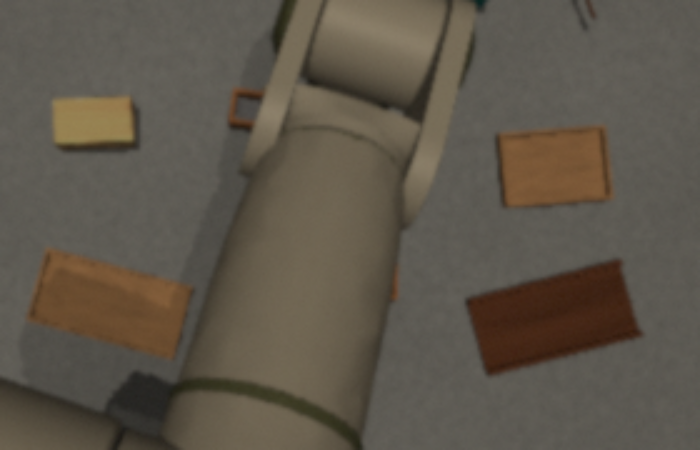

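A row was missing its spin, so that release call was refused and the opening overlapped the rise. In this picture the arm hides the short board; only its drawer tip shows, at (394,283). I'll check with the scene camera.

```bash
python3 - <<'E'
from h import *
s=r.snapshot("scene");cv2.imwrite("pics/s1.png",cv2.resize(s["color"][130:290,120:380],None,fx=3,fy=3)[:,:,::-1])
s=r.snapshot("wrist");cv2.imwrite("pics/w3.png",s["color"][:,:,::-1])
E
```

```text
(no output)
```

View pics/s1.png

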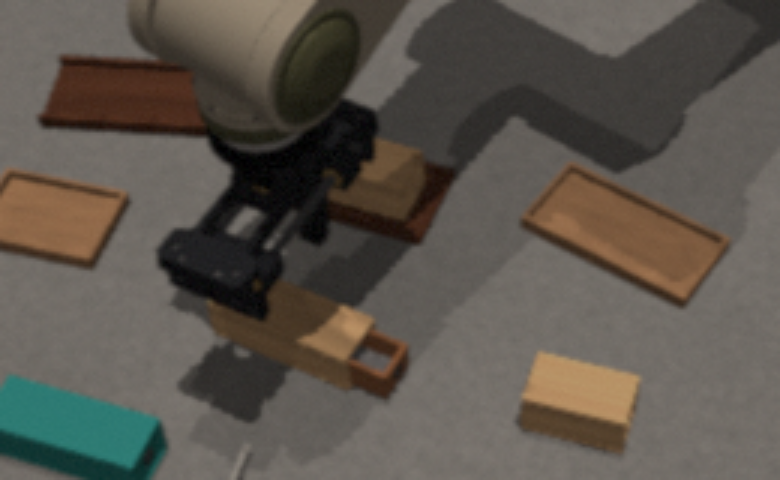

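View pics/w3.png

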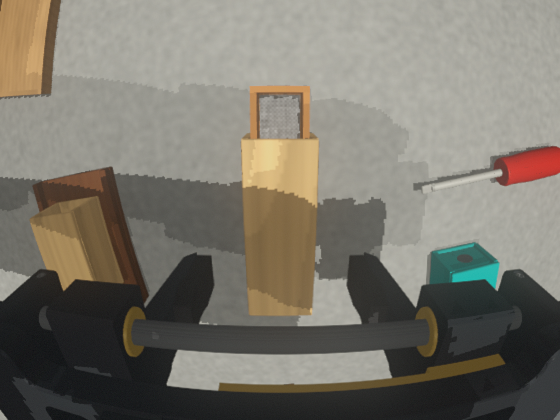

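The open short case lies on its board at scene-crop (390,180). In the wrist view the open long case is centred at (280,225) between the fingers, with its drawer at (280,112). Descend and grasp.

```bash
python3 -m creep '[{"hand":78,"dp":[0.1,0,-1.5],"spin":0},{"hand":78,"dp":[0,0,-2],"spin":0},{"hand":78,"dp":[0,0,-2],"spin":0},{"hand":78,"dp":[0,0,-1.2],"spin":0},{"hand":78,"dp":[0,0,-0.4],"spin":0}]'
python3 -m creep '[{"hand":78,"dp":[0,0,0],"spin":0},{"hand":40,"dp":[0,0,0],"spin":0},{"hand":40,"dp":[0,0,0],"spin":0},{"hand":40,"dp":[0,0,0],"spin":0},{"hand":40,"dp":[0,0,0],"spin":0}]' 25
python3 -m creep '[{"hand":40,"dp":[0,0,0],"spin":0},{"hand":40,"dp":[0,0,0],"spin":0},{"hand":40,"dp":[0,0,0],"spin":0},{"hand":40,"dp":[0,0,0],"spin":0},{"hand":40,"dp":[0,0,0],"spin":0}]'
python3 -m creep '[{"hand":40,"dp":[0,0,0.5],"spin":0},{"hand":40,"dp":[0,0,1],"spin":0},{"hand":40,"dp":[0,0,2],"spin":0},{"hand":40,"dp":[0,0,2],"spin":0},{"hand":40,"dp":[0,0,2],"spin":0}]'
```

```text
clock: 7.9
tcp_pos: [646.9, -107.7, 177.7]
eef_rot: [-3.141, 0.003, -0.158]
force: [-1.0, 0.6, -0.7]
width: 0.778
clock: 8.32
tcp_pos: [647.6, -107.8, 180.6]
eef_rot: [3.141, -0.001, -0.157]
force: [-0.9, 0.1, 3.8]
width: 0.52
clock: 8.73
tcp_pos: [647.6, -107.8, 180.6]
eef_rot: [3.141, -0.001, -0.157]
force: [-2.8, 1.0, 6.6]
width: 0.518
clock: 9.15
tcp_pos: [647.4, -107.7, 256.1]
eef_rot: [-3.142, 0.0, -0.157]
force: [-0.1, -0.1, -1.3]
width: 0.522
```

```bash
python3 -m creep '[{"hand":40,"dp":[-1.5,-1.6,0],"spin":0.03},{"hand":40,"dp":[-2.1,-2.4,0],"spin":0.04},{"hand":40,"dp":[-2.3,-2.6,0],"spin":0.045},{"hand":40,"dp":[-2.3,-2.6,0],"spin":0.045},{"hand":40,"dp":[-2.3,-2.6,0],"spin":0.045}]'
python3 -m creep '[{"hand":40,"dp":[-2.3,-2.6,0],"spin":0.045},{"hand":40,"dp":[-2.3,-2.6,0],"spin":0.045},{"hand":40,"dp":[-2.3,-2.6,0],"spin":0.045},{"hand":40,"dp":[-2.1,-2.4,0],"spin":0.035},{"hand":40,"dp":[-1.4,-1.6,0],"spin":0.021}]'
python3 -m creep '[{"hand":40,"dp":[0,0,0],"spin":0},{"hand":40,"dp":[0,0,0],"spin":0},{"hand":40,"dp":[0,0,0],"spin":0},{"hand":40,"dp":[0,0,0],"spin":0},{"hand":40,"dp":[0,0,0],"spin":0}]'
python3 m.py | grep -E "B|C"
```

```text
clock: 9.57
tcp_pos: [541.3, -226.6, 255.4]
eef_rot: [3.141, -0.001, 0.05]
force: [0.7, -1.1, -2.0]
width: 0.522
clock: 9.98
tcp_pos: [436.6, -345.7, 255.4]
eef_rot: [3.141, -0.0, 0.239]
force: [0.7, 0.3, -1.9]
width: 0.519
clock: 10.4
tcp_pos: [439.1, -343.0, 254.8]
eef_rot: [-3.142, -0.0, 0.24]
force: [0.4, -0.4, -2.1]
width: 0.521
CL [459.3 113.1 157.4  77.8  74.1]
CS [ 594.5 -351.4  114.8   79.2   93.3]
BL [ 431.7 -318.4  112.4   81.3  103.3]
BS [ 478.5 -113.8  137.8   80.3   87.5]
```

```bash
python3 -m creep '[{"hand":40,"dp":[0,0,-1.5],"spin":0},{"hand":40,"dp":[0,0,-2],"spin":0},{"hand":40,"dp":[0,0,-2],"spin":0},{"hand":40,"dp":[0,0,-1],"spin":0},{"hand":40,"dp":[0,0,-0.3],"spin":0}]'
python3 -m creep '[{"hand":40,"dp":[0,0,-0.1],"spin":0},{"hand":40,"dp":[0,0,0],"spin":0},{"hand":40,"dp":[0,0,0],"spin":0},{"hand":40,"dp":[0,0,0],"spin":0},{"hand":40,"dp":[0,0,0],"spin":0}]'
```

```text
clock: 10.87
tcp_pos: [438.6, -343.1, 186.3]
eef_rot: [-3.138, 0.002, 0.239]
force: [-10.8, 12.3, 29.2]
width: 0.52
clock: 11.28
tcp_pos: [438.8, -343.5, 186.3]
eef_rot: [3.142, -0.0, 0.239]
force: [-0.8, 4.6, 6.4]
width: 0.52
```

```bash
python3 -m creep '[{"hand":75,"dp":[0,0,0],"spin":0},{"hand":75,"dp":[0,0,0],"spin":0},{"hand":75,"dp":[0,0,0],"spin":0},{"hand":75,"dp":[0,0,0],"spin":0},{"hand":75,"dp":[0,0,1],"spin":0}]'
python3 -m creep '[{"hand":75,"dp":[0,0,1],"spin":0},{"hand":75,"dp":[0,0,1.5],"spin":0},{"hand":75,"dp":[0,0,2],"spin":0},{"hand":75,"dp":[0,0,1.5],"spin":0},{"hand":80,"dp":[1,2,0],"spin":-0.02}]'
python3 -m creep '[{"hand":80,"dp":[1.4,3.2,0],"spin":-0.017},{"hand":80,"dp":[1.4,3.2,0],"spin":-0.017},{"hand":80,"dp":[1.4,3.2,0],"spin":-0.017},{"hand":80,"dp":[1.4,3.2,0],"spin":-0.017},{"hand":80,"dp":[1.4,3.2,0],"spin":-0.017}]'
python3 -m creep '[{"hand":80,"dp":[1.4,3.2,0],"spin":-0.017},{"hand":80,"dp":[1.4,3.2,0],"spin":-0.017},{"hand":80,"dp":[1.4,3.2,0],"spin":-0.017},{"hand":80,"dp":[1.4,3.2,0],"spin":-0.017},{"hand":80,"dp":[1.4,3.2,0],"spin":-0.017}]'
python3 -m creep '[{"hand":80,"dp":[1.4,3.2,0],"spin":-0.017},{"hand":80,"dp":[1.4,3.2,0],"spin":-0.016},{"hand":80,"dp":[1.4,3.2,0],"spin":-0.015},{"hand":80,"dp":[1.4,3.2,0],"spin":-0.015},{"hand":80,"dp":[0,0.3,0],"spin":0}]'
python3 -m creep '[{"hand":80,"dp":[0,0,0],"spin":0},{"hand":80,"dp":[0,0,0],"spin":0},{"hand":80,"dp":[0,0,0],"spin":0},{"hand":80,"dp":[0,0,0],"spin":0},{"hand":80,"dp":[0,0,0],"spin":0}]'
python3 - <<'E'
from h import *
s=r.snapshot("top");a=cv2.resize(s["color"][130:310,260:480],None,fx=3,fy=3)
w=cv2.resize(r.snapshot("wrist")["color"],(0,0),fx=.2,fy=.2)
cv2.imwrite("pics/t2.png",a[:,:,::-1]);cv2.imwrite("pics/w4.png",r.snapshot("wrist")["color"][:,:,::-1])
E
```

```text
clock: 11.7
tcp_pos: [438.2, -343.5, 194.6]
eef_rot: [-3.139, 0.001, 0.238]
force: [-0.1, -0.7, -1.4]
width: 0.75
clock: 12.12
tcp_pos: [448.1, -326.2, 260.0]
eef_rot: [3.135, -0.003, 0.216]
force: [0.7, -0.5, 0.6]
width: 0.793
clock: 12.53
tcp_pos: [519.0, -162.2, 257.0]
eef_rot: [3.141, -0.001, 0.132]
force: [0.8, -0.3, 0.7]
width: 0.797
clock: 12.95
tcp_pos: [589.0, -2.0, 257.1]
eef_rot: [3.141, -0.001, 0.048]
force: [0.6, -0.3, 0.9]
width: 0.796
clock: 13.37
tcp_pos: [645.3, 132.0, 256.9]
eef_rot: [-3.14, -0.003, -0.011]
force: [-0.2, 0.4, 0.2]
width: 0.801
clock: 13.78
tcp_pos: [644.4, 126.2, 256.1]
eef_rot: [3.142, -0.0, -0.016]
force: [0.4, 1.3, -0.0]
width: 0.799
```

View pics/t2.png

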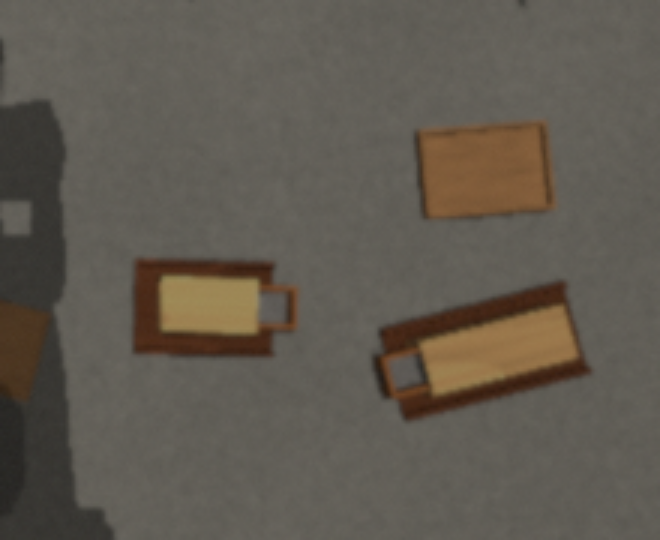

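Both open cases lie between the rails with their drawers out, OS at (209,305) and OL at (500,350). I'll measure the offsets.

```bash
cat > c.py <<'E'
from h import *
import sys
s=r.snapshot("top");H=cv2.cvtColor(s["color"],cv2.COLOR_RGB2HSV)
case=(H[...,1]>90)&(H[...,2]>130)&(H[...,0]<30)
T=dict(OS=((479.,-103.7),87.7),OL=((438.3,-343.8),103.7),SS=((594.6,-351.4),93.6),SL=((459.3,113.1),74.1))
for k in sys.argv[1:]:
    p,a=T[k];at=np.int32(np.round(proj(s,(*p,48))));q=rect(s,case,at,48)
    if not q: print(k,None,H[at[1],at[0]]);continue
    d=np.subtract(q[:2],p);t=np.radians(a);print(k,np.round(q[:5],1),"along %.1f across %.1f dang %.1f"%(d@[np.cos(t),np.sin(t)],d@[-np.sin(t),np.cos(t)],q[4]-a))
E
python3 c.py OS OL
```

```text
OS [ 480.7 -103.6   80.9   43.6   86.5] along 0.1 across -1.7 dang -1.2
OL [ 439.8 -343.1  122.6   44.   103.7] along 0.3 across -1.6 dang 0.0
```

```bash
python3 -m creep '[{"hand":78,"dp":[0,0.1,-1.5],"spin":0},{"hand":78,"dp":[0,0,-2],"spin":0},{"hand":78,"dp":[0,0,-2],"spin":0},{"hand":78,"dp":[0,0,-1.5],"spin":0},{"hand":78,"dp":[0,0,-0.6],"spin":0}]'
python3 -m creep '[{"hand":78,"dp":[0,0,0],"spin":0},{"hand":40,"dp":[0,0,0],"spin":0},{"hand":40,"dp":[0,0,0],"spin":0},{"hand":40,"dp":[0,0,0],"spin":0},{"hand":40,"dp":[0,0,0],"spin":0}]' 25
python3 -m creep '[{"hand":40,"dp":[0,0,0],"spin":0},{"hand":40,"dp":[0,0,0],"spin":0},{"hand":40,"dp":[0,0,0],"spin":0},{"hand":40,"dp":[0,0,0],"spin":0},{"hand":40,"dp":[0,0,0],"spin":0}]'
python3 -m creep '[{"hand":40,"dp":[0,0,0.5],"spin":0},{"hand":40,"dp":[0,0,1],"spin":0},{"hand":40,"dp":[0,0,2],"spin":0},{"hand":40,"dp":[0,0,2],"spin":0},{"hand":40,"dp":[0,0,2],"spin":0}]'
```

```text
clock: 14.4
tcp_pos: [643.9, 128.1, 177.3]
eef_rot: [3.141, 0.004, -0.015]
force: [0.3, -0.2, -0.5]
width: 0.778
clock: 14.82
tcp_pos: [644.7, 128.3, 180.8]
eef_rot: [-3.142, -0.002, -0.014]
force: [-1.0, 0.6, 2.4]
width: 0.523
clock: 15.23
tcp_pos: [644.7, 128.2, 180.7]
eef_rot: [3.142, -0.002, -0.014]
force: [-1.2, 1.0, 6.2]
width: 0.527
clock: 15.65
tcp_pos: [644.4, 128.2, 256.2]
eef_rot: [-3.142, 0.0, -0.015]
force: [0.4, 0.0, -0.7]
width: 0.521
```

```bash
python3 -m creep '[{"hand":40,"dp":[-0.3,-2,0],"spin":0.005},{"hand":40,"dp":[-0.3,-3,0],"spin":0.005},{"hand":40,"dp":[-0.3,-3.4,0],"spin":0.005},{"hand":40,"dp":[-0.3,-3.4,0],"spin":0.005},{"hand":40,"dp":[-0.3,-3.4,0],"spin":0.005}]'
python3 -m creep '[{"hand":40,"dp":[-0.4,-3.4,0],"spin":0.005},{"hand":40,"dp":[-0.4,-3.4,0],"spin":0.005},{"hand":40,"dp":[-0.4,-3.4,0],"spin":0.005},{"hand":40,"dp":[-0.4,-3.4,0],"spin":0.005},{"hand":40,"dp":[-0.4,-3.4,0],"spin":0.005}]'
python3 -m creep '[{"hand":40,"dp":[-0.3,-3.4,0],"spin":0.005},{"hand":40,"dp":[-0.3,-3.4,0],"spin":0.005},{"hand":40,"dp":[-0.3,-3.4,0],"spin":0.005},{"hand":40,"dp":[-0.3,-3,0],"spin":0.005},{"hand":40,"dp":[-0.3,-2.4,0],"spin":0.008}]'
python3 -m creep '[{"hand":40,"dp":[0,0,0],"spin":0},{"hand":40,"dp":[0,0,0],"spin":0},{"hand":40,"dp":[0,0,0],"spin":0},{"hand":40,"dp":[0,0,0],"spin":0},{"hand":40,"dp":[0,0,0],"spin":0}]'
```

```text
clock: 16.07
tcp_pos: [629.1, -25.1, 255.5]
eef_rot: [3.142, -0.0, 0.011]
force: [0.4, -0.1, -1.0]
width: 0.521
clock: 16.48
tcp_pos: [609.0, -195.4, 255.5]
eef_rot: [3.141, -0.0, 0.036]
force: [0.2, 0.7, -1.0]
width: 0.524
clock: 16.9
tcp_pos: [593.8, -352.1, 255.4]
eef_rot: [3.141, -0.0, 0.062]
force: [-0.0, 0.1, -1.1]
width: 0.526
clock: 17.32
tcp_pos: [594.9, -348.6, 255.0]
eef_rot: [-3.142, -0.0, 0.065]
force: [0.7, -0.6, -0.6]
width: 0.522
```

```bash
python3 -m creep '[{"hand":40,"dp":[0,-0.1,-1.5],"spin":0},{"hand":40,"dp":[0,0,-2],"spin":0},{"hand":40,"dp":[0,0,-2],"spin":0},{"hand":40,"dp":[0,0,-0.9],"spin":0},{"hand":40,"dp":[0,0,-0.2],"spin":0}]'
python3 -m creep '[{"hand":40,"dp":[0,0,-0.2],"spin":0},{"hand":40,"dp":[0,0,0],"spin":0},{"hand":40,"dp":[0,0,0],"spin":0},{"hand":40,"dp":[0,0,0],"spin":0},{"hand":40,"dp":[0,0,0],"spin":0}]'
```

```text
clock: 17.73
tcp_pos: [594.5, -349.9, 187.3]
eef_rot: [-3.14, 0.002, 0.064]
force: [-0.4, 0.3, -0.8]
width: 0.522
clock: 18.15
tcp_pos: [594.6, -350.8, 187.4]
eef_rot: [3.141, -0.001, 0.064]
force: [-0.1, 0.3, -1.0]
width: 0.521
```

```bash
python3 -m creep '[{"hand":40,"dp":[0,0,-0.1],"spin":0},{"hand":75,"dp":[0,0,0],"spin":0},{"hand":75,"dp":[0,0,0],"spin":0},{"hand":75,"dp":[0,0,0],"spin":0},{"hand":75,"dp":[0,0,0],"spin":0}]'
python3 -m creep '[{"hand":75,"dp":[0,0,1],"spin":0},{"hand":75,"dp":[0,0,1.5],"spin":0},{"hand":75,"dp":[0,0,2],"spin":0},{"hand":75,"dp":[0,0,1.5],"spin":0},{"hand":80,"dp":[0,0.9,1],"spin":0}]'
python3 -m creep '[{"hand":80,"dp":[0,3,0],"spin":-0.004},{"hand":80,"dp":[0,3.5,0],"spin":-0.004},{"hand":80,"dp":[0,3.5,0],"spin":-0.004},{"hand":80,"dp":[0,3.5,0],"spin":-0.004},{"hand":80,"dp":[0,3.5,0],"spin":-0.004}]'
python3 -m creep '[{"hand":80,"dp":[0,3.5,0],"spin":-0.004},{"hand":80,"dp":[0,3.5,0],"spin":-0.004},{"hand":80,"dp":[0,3.5,0],"spin":-0.004},{"hand":80,"dp":[0,3.5,0],"spin":-0.004},{"hand":80,"dp":[0,3.5,0],"spin":-0.004}]'
python3 -m creep '[{"hand":80,"dp":[0,3.5,0],"spin":-0.004},{"hand":80,"dp":[0,3.5,0],"spin":-0.004},{"hand":80,"dp":[0,3.5,0],"spin":-0.004},{"hand":80,"dp":[0,3.5,0],"spin":-0.004},{"hand":80,"dp":[0,3.5,0],"spin":-0.004}]'
python3 -m creep '[{"hand":80,"dp":[0,3.5,0],"spin":-0.004},{"hand":80,"dp":[0,3.5,0],"spin":-0.004},{"hand":80,"dp":[0,3.5,0],"spin":-0.004},{"hand":80,"dp":[0,3.5,0],"spin":-0.004},{"hand":80,"dp":[-0.2,2.5,0],"spin":-0.002}]'
python3 -m creep '[{"hand":80,"dp":[0,0,0],"spin":0},{"hand":80,"dp":[0,0,0],"spin":0},{"hand":80,"dp":[0,0,0],"spin":0},{"hand":80,"dp":[0,0,0],"spin":0},{"hand":80,"dp":[0,0,0],"spin":0}]'
python3 c.py OS OL SS
python3 - <<'E'
from h import *
s=r.snapshot("wrist");cv2.imwrite("pics/w5.png",s["color"][:,:,::-1])
E
```

```text
clock: 18.57
tcp_pos: [594.5, -350.8, 185.6]
eef_rot: [-3.142, 0.0, 0.063]
force: [1.2, 0.3, 0.2]
width: 0.749
clock: 18.98
tcp_pos: [594.4, -342.7, 258.3]
eef_rot: [3.139, -0.002, 0.062]
force: [0.7, 0.3, 0.4]
width: 0.79
clock: 19.4
tcp_pos: [594.0, -169.5, 256.0]
eef_rot: [-3.141, 0.0, 0.043]
force: [0.7, 0.5, 0.3]
width: 0.798
clock: 19.82
tcp_pos: [593.9, 5.5, 256.1]
eef_rot: [-3.142, -0.0, 0.024]
force: [0.1, -0.6, -0.2]
width: 0.795
clock: 20.23
tcp_pos: [593.7, 180.5, 256.1]
eef_rot: [-3.142, 0.0, 0.004]
force: [-0.7, -0.5, 0.2]
width: 0.8
clock: 20.65
tcp_pos: [591.4, 346.4, 256.0]
eef_rot: [-3.141, -0.0, -0.013]
force: [-0.2, -1.0, 0.3]
width: 0.8
clock: 21.07
tcp_pos: [592.8, 342.1, 255.9]
eef_rot: [3.141, 0.0, -0.016]
force: [0.3, -1.2, -0.4]
width: 0.798
OS [ 480.7 -103.5   79.8   44.7   88.4] along 0.3 across -1.7 dang 0.7
OL [ 439.7 -342.9  123.3   44.2  103.7] along 0.5 across -1.6 dang -0.0
SS [ 597.2 -352.7   80.1   47.5   95.3] along -1.4 across -2.5 dang 1.7
```

View pics/w5.png

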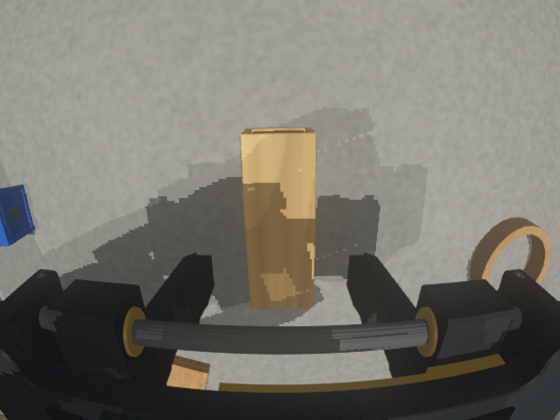

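The shut long case is centred at (280,218) between the fingers. Grasp it, with y +0.3 cm.

```bash
python3 -m creep '[{"hand":78,"dp":[0,0.3,-1.5],"spin":0},{"hand":78,"dp":[0,0,-2],"spin":0},{"hand":78,"dp":[0,0,-2],"spin":0},{"hand":78,"dp":[0,0,-1.5],"spin":0},{"hand":78,"dp":[0,0,-0.6],"spin":0}]'
python3 -m creep '[{"hand":78,"dp":[0,0,0],"spin":0},{"hand":40,"dp":[0,0,0],"spin":0},{"hand":40,"dp":[0,0,0],"spin":0},{"hand":40,"dp":[0,0,0],"spin":0},{"hand":40,"dp":[0,0,0],"spin":0}]' 25
python3 -m creep '[{"hand":40,"dp":[0,0,0],"spin":0},{"hand":40,"dp":[0,0,0],"spin":0},{"hand":40,"dp":[0,0,0],"spin":0},{"hand":40,"dp":[0,0,0],"spin":0},{"hand":40,"dp":[0,0,0],"spin":0}]'
python3 -m creep '[{"hand":40,"dp":[0,0,0.5],"spin":0},{"hand":40,"dp":[0,0,1],"spin":0},{"hand":40,"dp":[0,0,2],"spin":0},{"hand":40,"dp":[0,0,2],"spin":0},{"hand":40,"dp":[0,0,2],"spin":0}]'
```

```text
clock: 21.58
tcp_pos: [591.8, 345.9, 176.0]
eef_rot: [3.14, 0.004, -0.015]
force: [-0.4, -0.5, -0.6]
width: 0.778
clock: 22.0
tcp_pos: [592.7, 346.3, 180.7]
eef_rot: [-3.141, -0.001, -0.014]
force: [-0.1, -0.4, 2.7]
width: 0.523
clock: 22.42
tcp_pos: [592.7, 346.3, 180.7]
eef_rot: [-3.141, -0.001, -0.014]
force: [-0.1, -0.2, 5.7]
width: 0.515
clock: 22.83
tcp_pos: [592.4, 346.2, 255.9]
eef_rot: [3.141, 0.0, -0.015]
force: [0.5, -0.3, -2.0]
width: 0.523
```

```bash
python3 -m creep '[{"hand":40,"dp":[-0.9,-1.5,0],"spin":-0.026},{"hand":40,"dp":[-1.3,-2.3,0],"spin":-0.026},{"hand":40,"dp":[-1.5,-2.6,0],"spin":-0.026},{"hand":40,"dp":[-1.5,-2.6,0],"spin":-0.026},{"hand":40,"dp":[-1.5,-2.6,0],"spin":-0.026}]'
python3 -m creep '[{"hand":40,"dp":[-1.5,-2.6,0],"spin":-0.026},{"hand":40,"dp":[-1.5,-2.6,0],"spin":-0.026},{"hand":40,"dp":[-1.5,-2.6,0],"spin":-0.026},{"hand":40,"dp":[-1.2,-2.3,0],"spin":-0.026},{"hand":40,"dp":[-0.9,-1.6,0],"spin":-0.028}]'
python3 -m creep '[{"hand":40,"dp":[0,0,0],"spin":0},{"hand":40,"dp":[0,0,0],"spin":0},{"hand":40,"dp":[0,0,0],"spin":0},{"hand":40,"dp":[0,0,-1.5],"spin":0},{"hand":40,"dp":[0,0,-2],"spin":0}]'
python3 -m creep '[{"hand":40,"dp":[0,0,-2],"spin":0},{"hand":40,"dp":[0,0,-0.8],"spin":0},{"hand":40,"dp":[0,0,-0.2],"spin":0},{"hand":40,"dp":[0,0,0],"spin":0},{"hand":40,"dp":[0,0,0],"spin":0}]'
```

```text
clock: 23.25
tcp_pos: [524.4, 229.2, 255.2]
eef_rot: [-3.142, -0.0, -0.146]
force: [1.1, 0.3, -1.5]
width: 0.516
clock: 23.67
tcp_pos: [458.4, 111.8, 255.3]
eef_rot: [3.141, -0.0, -0.278]
force: [0.8, -0.2, -1.4]
width: 0.519
clock: 24.08
tcp_pos: [460.3, 114.1, 220.5]
eef_rot: [-3.14, -0.004, -0.275]
force: [-0.4, 0.1, -0.9]
width: 0.521
clock: 24.5
tcp_pos: [459.9, 113.5, 190.5]
eef_rot: [-3.141, -0.001, -0.276]
force: [0.7, 0.4, -2.3]
width: 0.521
```

```bash
python3 -m creep '[{"hand":40,"dp":[0,0,-0.2],"spin":0},{"hand":40,"dp":[0,0,-0.2],"spin":0},{"hand":40,"dp":[0,0,0],"spin":0},{"hand":40,"dp":[0,0,0],"spin":0},{"hand":40,"dp":[0,0,0],"spin":0}]'
python3 -m creep '[{"hand":75,"dp":[0,0,0],"spin":0},{"hand":75,"dp":[0,0,0],"spin":0},{"hand":75,"dp":[0,0,0],"spin":0},{"hand":75,"dp":[0,0,0],"spin":0},{"hand":75,"dp":[0,0,1],"spin":0}]'
python3 -m creep '[{"hand":75,"dp":[0,0,1.5],"spin":0},{"hand":75,"dp":[0,0,2.5],"spin":0},{"hand":75,"dp":[0,0,3],"spin":0},{"hand":75,"dp":[0,0,3],"spin":0},{"hand":75,"dp":[0,2,2],"spin":0}]'
python3 -m creep '[{"hand":75,"dp":[-1,3.5,0],"spin":0},{"hand":75,"dp":[-1,3.5,0],"spin":0},{"hand":75,"dp":[-1,3.5,0],"spin":0},{"hand":75,"dp":[-1,3.5,0],"spin":0},{"hand":75,"dp":[-1,3.5,0],"spin":0}]'
python3 -m creep '[{"hand":75,"dp":[-1,3,0],"spin":0},{"hand":75,"dp":[-1,3,0],"spin":0},{"hand":75,"dp":[0,0,0],"spin":0},{"hand":75,"dp":[0,0,0],"spin":0},{"hand":75,"dp":[0,0,0],"spin":0}]'
python3 c.py OS OL SS SL
python3 - <<'E'
from h import *
s=r.snapshot("top");cv2.imwrite("pics/t3.png",cv2.resize(s["color"][130:320,195:475],None,fx=2.8,fy=2.8)[:,:,::-1])
s=r.snapshot("scene");cv2.imwrite("pics/s3.png",cv2.resize(s["color"][120:260,90:390],None,fx=2.6,fy=2.6)[:,:,::-1])
E
```

```text
clock: 24.92
tcp_pos: [459.8, 113.3, 186.5]
eef_rot: [-3.141, -0.002, -0.276]
force: [-0.7, 0.9, 6.2]
width: 0.519
clock: 25.33
tcp_pos: [459.0, 113.2, 194.8]
eef_rot: [3.141, 0.003, -0.277]
force: [0.2, 0.8, -0.4]
width: 0.748
clock: 25.75
tcp_pos: [459.7, 131.9, 319.1]
eef_rot: [-3.141, -0.003, -0.279]
force: [0.6, 0.5, 0.6]
width: 0.751
clock: 26.17
tcp_pos: [408.5, 309.8, 316.6]
eef_rot: [-3.141, -0.001, -0.277]
force: [0.8, -0.9, -0.0]
width: 0.749
clock: 26.58
tcp_pos: [389.5, 367.9, 316.0]
eef_rot: [3.141, -0.0, -0.276]
force: [0.9, 0.3, 0.0]
width: 0.749
OS [ 480.7 -103.6   81.    43.6   86.5] along 0.2 across -1.7 dang -1.2
OL [ 439.7 -343.   122.9   44.   103.7] along 0.4 across -1.6 dang 0.0
SS [ 597.2 -352.7   80.    47.2   95.5] along -1.5 across -2.5 dang 1.9
SL [455.3 110.1 136.2  54.8  74.3] along -4.0 across 3.0 dang 0.2
```

View pics/t3.png

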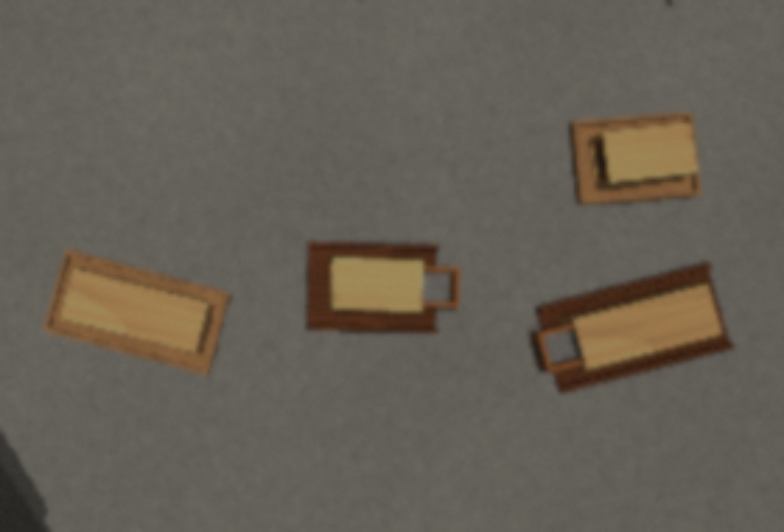

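View pics/s3.png

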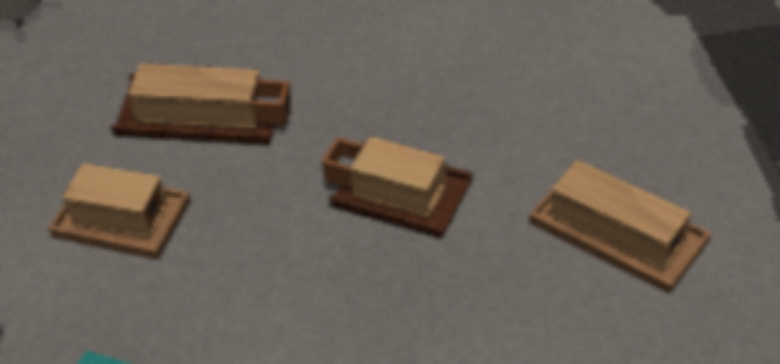

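Both views show all four cases flat in or on their own trays and boards, with both drawers out (top crop (440,287) and (560,347)). The arm is clear. Handing in.

```bash
python3 -c "
from station import r
print(r.hand_in())"
```

```text
the job is handed in; nothing more can be done
None
```

All four cases are sorted and the job was handed in after about 27 s of robot time. The two shut cases lie in the cardboard trays of their length, and the two open cases lie on the boards of their length. No verdict was reported.

- **Offsets:** the last top-view check put open short, open long and shut short within 3 mm of the middle and 2° of lengthwise.
- **Drawers and fit:** both final pictures show every case flat and upright, the open sleeves wholly on the boards and their drawers still out. I judged the drawers by eye and did not measure how far out they are.
- **Shut long case:** its image measurement did not hold. The colour mask merged the case with the tray, giving 136 x 55 mm and a 5 mm offset. I relied instead on the arm's reading at release, within about 1 mm of the tray's middle and touching the floor, and on both pictures.
- **Refused call:** one command, the release of the open short case, was refused because a row lacked its spin. The hand therefore opened as it began to rise. Later checks showed that case within 2 mm of the board's middle.
- **Touchdown force:** setting down the open long case gave a brief wrist force of about 33 N.

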